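# Open the pick dispenser for refilling: find which way its cap unscrews

### The job

The guitar-pick dispenser that stands nearest to the metal counter stand needs refilling: stand it upright in the stand's square well, fully home, with its cap still screwed on. Its screw cap may have an ordinary or a reverse thread, so try it one way and, if it comes up hard, the other; unscrew it there and lift it off, leaving the dispenser seated in the stand. Finish holding the cap still in the gripper, upright and at least 5 cm clear above the open neck; leave the other dispenser, the capo, the tuner and the phone cradle where they are.

Things in the scene. Friction and masses are not known exactly. Their poses are not given: they have to be found in the camera images.
- stand: Counter stand, fixed to the table: a dark steel base plate 130 (x) x 110 (y) x 7.5 mm with a square aluminium collar 71 x 71 mm in its middle, its top 32.5 mm above the table. The collar has a square well 49 x 49 mm, open at the top with a 3 mm bevel, sides along the stand's x and y. Origin: centre of the plate's underside, on the table; z up.
- stand_well (a point): Centre of the well's floor, 7.5 mm above the table; the well is 25 mm deep. Axes as the stand's. A dispenser fully home has its origin here. Which dispenser stands nearest changes: that one is 130 to 210 mm away, the other over 280 mm.
- dispenser_a: Pick dispenser: white plastic column, 46 x 46 mm square, 88 mm high to the shoulder, 0.3 kg, standing loose. Origin: centre of its underside; z up, x, y square to its faces. -x face: pick outlet with 5 mm lip; +x face: black spring thumb slide 9 mm proud, both 68 to 78 mm up; y faces plain, to be gripped anywhere. Fits the well any of four ways round, with 4 degrees of play either way. Dispenser b looks the same.
- dispenser_b: Pick dispenser: white plastic column, 46 x 46 mm square, 88 mm high to the shoulder, 0.3 kg, standing loose. Origin: centre of its underside; z up, x, y square to its faces. -x face: pick outlet with 5 mm lip; +x face: black spring thumb slide 9 mm proud, both 68 to 78 mm up; y faces plain, to be gripped anywhere. Fits the well any of four ways round, with 4 degrees of play either way. Looks the same as a.
- dispenser_a_neck (a point): Centre of the rim of dispenser a's neck (34 mm across, 22 mm high, on the shoulder), 110 mm above its underside. Thread: nothing to be seen tells its hand; one dispenser's is right-hand (loosens counter-clockwise from above), the other's left-hand (loosens clockwise). A spring follower in the neck pushes the cap up with 5 N when closed, enough to raise it 4 mm as it unscrews.
- dispenser_b_neck (a point): Centre of the rim of dispenser b's neck (34 mm across, 22 mm high, on the shoulder), 110 mm above its underside. Thread: nothing to be seen tells its hand; one dispenser's is right-hand (loosens counter-clockwise from above), the other's left-hand (loosens clockwise). A spring follower in the neck pushes the cap up with 5 N when closed, enough to raise it 4 mm as it unscrews.
- cap_a: Screw cap of dispenser a: black, eight-sided, 50 mm across flats (one flat faces its x), 28 mm high, 40 g. Origin: centre of the skirt's lower edge, 1 mm above the shoulder when closed; z up. Loosening way: light drag (under 0.15 N m), free to lift once turned 62 to 70 degrees on the neck, stop at 90 to 97. Tightening way: hard stop within 10 degrees (plus the foot's play in the well), torque past 0.3 N m.
- cap_b: Screw cap of dispenser b: black, eight-sided, 50 mm across flats (one flat faces its x), 28 mm high, 40 g. Origin: centre of the skirt's lower edge, 1 mm above the shoulder when closed; z up. Loosening way: light drag (under 0.15 N m), free to lift once turned 62 to 70 degrees on the neck, stop at 90 to 97. Tightening way: hard stop within 10 degrees (plus the foot's play in the well), torque past 0.3 N m.
- cradle: Wooden phone cradle, about 90 x 85 mm and 110 mm high, loose; to be left alone. Origin: centre of its underside.
- capo: Steel guitar capo lying on the table, about 85 x 110 mm and 13 mm high, loose; to be left alone. Origin: centre of its fret bar's underside.
- tuner: Blue plastic clip-on tuner lying on the table, about 78 x 52 mm and 16 mm high, loose; to be left alone. Origin: centre of its display case's underside.
There are look-alikes about, which are no part of the job. Leave any pink look-alike of the dispenser_b alone. Leave any green look-alike of the cap_a alone.

How it is judged:
By the outcome, as a careful person would: the job done as asked, in the order asked, and still so for the second after the job is handed in, while the arm keeps its last pose, push and grip.
It also fails if it takes over 64 s, if anything falls off the work surface, if the arm or the gripper's body presses on something with over 40 N, if the wrist force passes 120 N, or if a joint passes its speed limit or range.

### The arm

A 7-joint arm with a two-finger parallel gripper is mounted at the origin on the work surface. World frame = base frame: x ahead of the robot, y to its left, z up, the work surface at z = 0. Lengths are in mm, angles in rad, forces in N, time in s.
With the tool pointing down it reaches from about 425 to 1025 mm from the base axis. Payload 9.4 kg.
Tool frame: the origin (TCP) lies at the very end of the fingers, on their centre line; the grasp point (between the pads) lies 19 mm behind it; z points along the fingers, y is the line along which they close (so a half turn about z gives the same grasp; the last joint's range is limited). The gripper opens to 85 mm and grips with 20 to 120 N. Pads are 22 mm wide; open, the fingers measure 114 mm over their backs; the gripper's body (76 mm by 85 mm) begins 54 mm behind the grasp point. The pads swing forward as they close: fully open they stand 13 mm farther back than shut.
Start: joints at [1.138, 0.599, -0.003, 1.599, 0.002, 0.943, -0.08], TCP at [252.537, -679.595, 231.275] pointing down, gripper open.
Joint ranges: [-2.57, 2.57], [-0.35, 1.97], [-1.29, 1.29], [0.11, 2.56], [-1.05, 4.19], [0.11, 1.86], [-2.63, 2.63]. Speed limits (rad/s): [2.22, 2.22, 3.01, 3.01, 3.14, 3.14, 3.14].

### API

Orientations are given as [roll, pitch, yaw] about the fixed x, y, z axes, in that order (R = Rz(yaw) Ry(pitch) Rx(roll)).
In Python, from bench import sensors, grab_frame, camera_model, order gives the robot as it stands.
- The arm moves only by the shell command python3 -m handwheel 'ROWS' [FORCE]. ROWS is JSON, a list of rows, each an object of numbers: "grip": the closure, from 0 (fully open) to 1 (shut); "x", "y", "z": the shift along the tool's x, y, z scaled (see below); "spin": the turn about the tool's z scaled (see below). A call has 1 to 20 rows; each row shifts and turns the commanded pose from where the row before left it, along the tool's axes as they then stand; what a row does not reach is not made up. The controller multiplies each number of a shift by 0.15 m and each number of a turn by 5 degrees. A row lasts 1/8 s, in which the tool goes at most 62.5 mm and 10.7 degrees, less where a joint would pass 70% of its speed; a pose out of reach is approached as far as the arm can. A call with a number of a shift or a turn outside -1 to 1 is refused whole. A call with a gripper value outside its range is refused whole. The fingers move at their own pace and stop on an object; FORCE is the grip in N (left out, the last holds). Time passes only in rows, so rows that do not move let the fingers close. It gives the time, the measured TCP pose, the force, the opening and the grip force at its end, in the units of the state.
- sensors.observe(): the state, without advancing time (a new reading comes with each control period).
- grab_frame(name): name is "side" or "top"; returns the picture (420x560x3 uint8, red, green, blue); there is no depth.
- camera_model(name): a dict with "fx", "fy", "cx", "cy" (pixels), "cam_to_world" (4x4, takes a point from camera to world coordinates). Camera axes: x right, y down, z forward; pixel columns grow to the right and rows downward; lengths in mm; the calibration is good to about 2 mm. A picture is of the moment at which its call begins. camera_model takes no time and is no camera call.
- order.hand_in(): hands the job in; it is judged then, once.
The state is a dict: "time": time; "joint_positions": joint angles; "qd": joint speeds; "effort": joint torques, N m; "position": TCP position; "orientation": TCP orientation; "force": force on the tool from outside, world axes, zero at the start; "torque": the same for the moment, N m; "finger_gap": finger opening in mm; "gripper_force": force on a finger pad.
Only numpy, scipy, OpenCV 4.12 (cv2) and the standard library are available. Lean on these libraries where they do the work, as an engineer would, in place of code of your own. Each camera call takes 0.05 s, during which the arm holds its last target. There are 200 camera calls.

## Working session

There is one attempt and no reset: what is moved stays moved. The work goes in short steps, Python scripts to look and compute and a shell command to move; the robot and the scene stay as the last step left them, time stands still between calls to the robot, and variables do not carry over. Pictures are saved under pics/ and viewed, at most 10 in all, crops included, and the job is handed in when it is done.

```bash
mkdir -p pics; ls; python3 - <<'E'
from bench import sensors, grab_frame, camera_model
import cv2,json
for n in("side","top"):
    im=grab_frame(n); cv2.imwrite(f"pics/{n}0.png",im[:,:,::-1])
    m=camera_model(n); print(n,m)
print(sensors.observe())
E
```

```text
pics
side {'fx': 425.2130327686742, 'fy': 425.2130327686742, 'cx': 284.3140322695463, 'cy': 211.35770324909103, 'cam_to_world': array([[-8.12185481e-01, -4.34768059e-01,  3.89013470e-01,
         2.35889439e+02],
       [-5.83138961e-01,  5.85078488e-01, -5.63588604e-01,
         5.62277321e+02],
       [ 1.74269110e-02, -6.84587392e-01, -7.28722448e-01,
         8.08844553e+02],
       [ 0.00000000e+00,  0.00000000e+00,  0.00000000e+00,
         1.00000000e+00]])}
top {'fx': 413.4141707297179, 'fy': 413.4141707297179, 'cx': 271.80928928499486, 'cy': 207.5227140876069, 'cam_to_world': array([[-5.66981850e-03, -9.92438281e-01,  1.22613664e-01,
         4.81331285e+02],
       [-9.99968648e-01,  4.94915315e-03, -6.18129879e-03,
         1.83922587e+00],
       [ 5.52772374e-03, -1.22644867e-01, -9.92435228e-01,
         1.14882763e+03],
       [ 0.00000000e+00,  0.00000000e+00,  0.00000000e+00,
         1.00000000e+00]])}
{'time': 0.1, 'joint_positions': array([ 1.13832171,  0.60006592, -0.00256825,  1.60002282,  0.00175908,
        0.94289304, -0.07979808]), 'qd': array([-9.18412670e-04, -1.90563999e-03, -1.28800487e-03, -1.61175423e-03,
        1.82562666e-04,  8.36050675e-05,  4.30779119e-04]), 'effort': array([ 4.66955389e-03, -7.77995396e+01,  1.56938441e+00, -2.58629304e+01,
        1.25906061e-02,  5.43356000e-03, -1.60040514e-05]), 'position': array([ 252.40234401, -679.21284815,  230.49757163]), 'orientation': array([-3.14020799e+00,  8.24744925e-05,  3.55831538e-01]), 'force': array([-0.15182748,  0.54255134,  0.88519451]), 'torque': array([-0.00433357, -0.05413312,  0.01214303]), 'gripper_force': 0.0, 'finger_gap': 85.1254016277232}
```

View pics/side0.png

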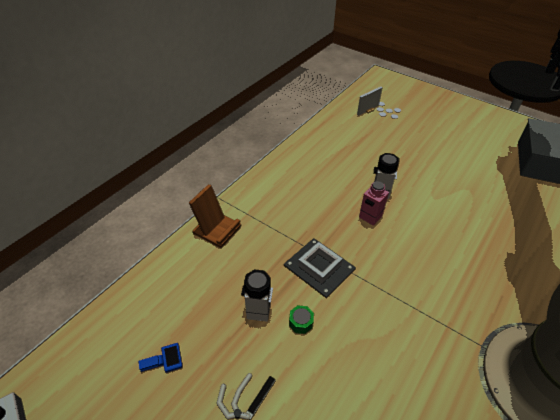

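View pics/top0.png

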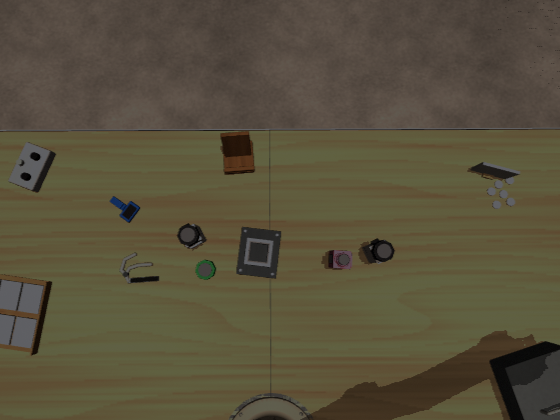

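The stand is at top (259,252) and side (320,266). The near dispenser is at top (190,236) and side (257,293), with its cap pointing up. The other dispenser is at top (380,250), beside a pink look-alike at (342,259). The green cap look-alike is at top (205,269). I'll zoom in on the region that matters.

```bash
python3 - <<'E'
import cv2,numpy as np
t=cv2.imread("pics/top0.png")[205:295,160:290]; s=cv2.imread("pics/side0.png")[235:330,235:365]
f=lambda a:cv2.convertScaleAbs(cv2.resize(a,(780,290*a.shape[0]//90 if 0 else 300*2),interpolation=cv2.INTER_CUBIC),alpha=1.6)
cv2.imwrite("pics/tc.png",f(t)); cv2.imwrite("pics/sc.png",f(s))
E
```

```text
(no output)
```

View pics/tc.png

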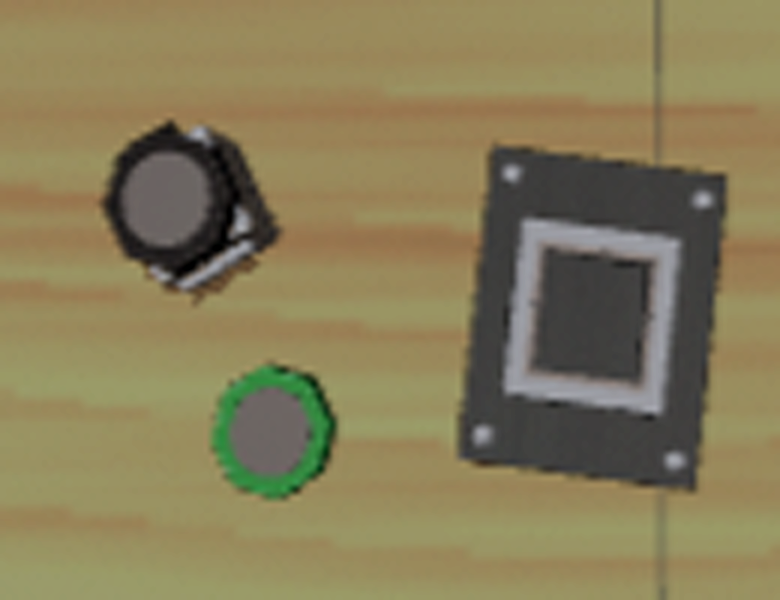

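View pics/sc.png

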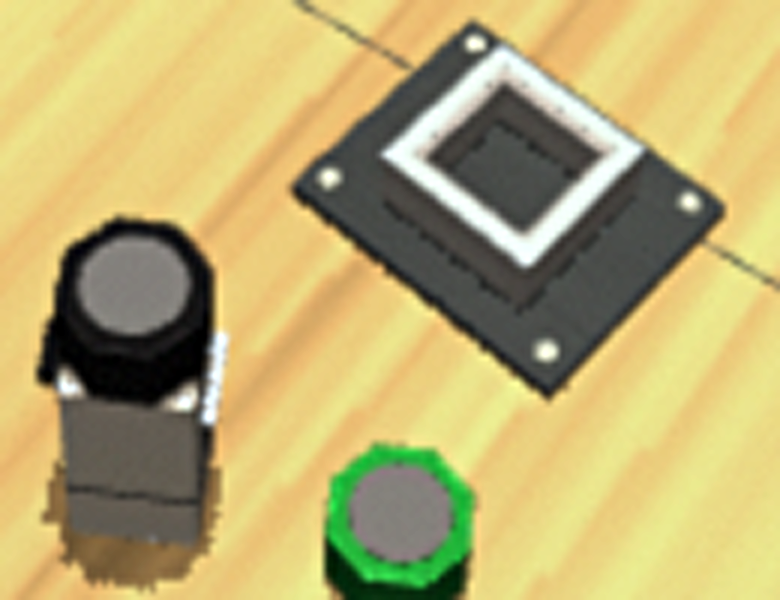

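The top crop shows the cap disc at about (165,200), the slide-side lip at (180,290)–(250,245), and the collar's outer corners at (525,220), (680,238), (660,412) and (505,393). The side crop shows the disc at (135,285), the body's bottom edge at (66,530)–(200,545), and the collar's corners at (505,45), (645,150), (525,268) and (382,155). Next step is to triangulate these.

```bash
cat > h.py <<'E'
import cv2,numpy as np
from bench import camera_model
def ray(n,p):
    m=camera_model(n);T=m["cam_to_world"]
    return T[:3,3],T[:3,:3]@np.array([(p[0]-m["cx"])/m["fx"],(p[1]-m["cy"])/m["fy"],1])
def plane(n,p,z):
    o,d=ray(n,p);return o+d*(z-o[2])/d[2]
def tri(pt,ps):
    (a,d),(b,e)=ray("top",pt),ray("side",ps)
    s=np.linalg.lstsq(np.c_[d,-e],b-a,rcond=None)[0]
    P,Q=a+d*s[0],b+e*s[1];return (P+Q)/2,np.linalg.norm(P-Q)
def disc(im,seed,lo=45,hi=150,r=25):   # grey low-saturation blob at seed
    h=cv2.cvtColor(im,cv2.COLOR_BGR2HSV)
    v=int(h[seed[1],seed[0],2]);m=((abs(h[...,2].astype(int)-v)<22)&(h[...,1]<70)).astype(np.uint8)
    _,l,st,c=cv2.connectedComponentsWithStats(m,connectivity=4);k=l[seed[1],seed[0]];return c[k],st[k]
def mod(a,m): return (a+m/2)%m-m/2
E
python3 - <<'E'
from h import *
t=cv2.imread("pics/top0.png");s=cv2.imread("pics/side0.png")
ct,a=disc(t,(187,235));cs,b=disc(s,(257,280));print(ct,a,cs,b)
print("cap top",tri(ct,cs))
T=lambda p:(160+(p[0]+.5)/6-.5,205+(p[1]+.5)*90/600-.5); S=lambda p:(235+(p[0]+.5)/6-.5,235+(p[1]+.5)*95/600-.5)
# collar outer corners, top-view order -> match side order by world
tc=[(525,220),(680,238),(660,412),(505,393)]
sc=[(505,45),(645,150),(525,268),(382,155)]
W=[plane("top",T(p),32.5) for p in tc];V=[plane("side",S(p),32.5) for p in sc]
print(np.round(W),np.round(V))
for i,w in enumerate(W):
    j=min(range(4),key=lambda j:np.linalg.norm(V[j]-w));P,e=tri(T(tc[i]),S(sc[j]));print(i,j,P.round(1),round(e,1))
def yaw(a,b):return round(float(mod(np.degrees(np.arctan2(*(b-a)[1::-1])),90)),1)
print("stand yaw",[yaw(W[i],W[(i+1)%4]) for i in range(4)],[yaw(V[i],V[(i+1)%4]) for i in range(4)])
pc=[(492,147),(727,175),(695,490),(458,460)];P=[plane("top",T(p),7.5) for p in pc]
print("plate",np.mean(P,0),[yaw(P[i],P[(i+1)%4]) for i in range(4)])
A,B=plane("side",S((66,530)),0),plane("side",S((203,545)),0);print("body edge",A,B,yaw(A,B),np.linalg.norm(A-B))
A,B=plane("top",T((180,290)),78),plane("top",T((250,245)),78);print("lip",A,B,yaw(A,B),np.linalg.norm(A-B))
# cap octagon outlines
for n,im,q in(("top",t,(140,190,215,260)),("side",s,(240,265,280,310))):pass
E
```

```text
[187.15060241 234.42168675] [180 228  15  14 166] [256.75471698 279.77830189] [248 273  18  15 212]
cap top (array([542.2168817 , 206.7334431 , 116.84035709]), np.float64(0.26142493487804763))
[[538.  62.  32.]
 [530.  -8.  32.]
 [461.   2.  32.]
 [469.  71.  32.]] [[528.  -7.  32.]
 [459.   3.  32.]
 [469.  73.  32.]
 [538.  64.  32.]]
0 3 [538.5  62.3  30.6] 1.0
1 0 [529.6  -8.   30.6] 1.7
2 1 [460.2   1.5  30.7] 1.1
3 2 [469.   71.1  30. ] 0.8
stand yaw [-6.3, -7.6, -6.6, -7.2] [-7.8, -7.7, -7.5, -8.1]
plate [499.21636763  32.15640888   7.5       ] [-6.4, -6.9, -6.8, -6.7]
body edge [552.55168911 237.00634891   0.        ] [510.42356143 212.99661271   0.        ] 29.7 48.48965429260764
lip [509.43607234 207.57050894  78.        ] [526.61854416 177.81130481  78.        ] 30.0 34.36346269487741
```

```bash
python3 -m handwheel '[{"x":0.288,"y":-0.23,"grip":0},{"x":0.288,"y":-0.23,"grip":0},{"x":0.288,"y":-0.23,"grip":0},{"x":0.288,"y":-0.23,"grip":0},{"x":0.288,"y":-0.23,"grip":0},{"x":0.288,"y":-0.23,"grip":0},{"x":0.288,"y":-0.23,"grip":0},{"x":0.288,"y":-0.23,"grip":0},{"x":0.157,"y":-0.302,"grip":0},{"x":0.157,"y":-0.302,"grip":0},{"x":0.157,"y":-0.302,"grip":0},{"x":0.157,"y":-0.302,"grip":0},{"x":0.157,"y":-0.302,"grip":0},{"x":0.157,"y":-0.302,"grip":0},{"x":0.157,"y":-0.302,"grip":0},{"x":0.157,"y":-0.302,"grip":0},{"x":0.157,"y":-0.302,"grip":0},{"x":0.157,"y":-0.302,"grip":0}]' 40 && python3 -m handwheel '[{"spin":-1,"grip":0},{"spin":-1,"grip":0},{"spin":-1,"grip":0},{"spin":-1,"grip":0},{"spin":-1,"grip":0},{"spin":-1,"grip":0},{"spin":-1,"grip":0},{"spin":-1,"grip":0},{"spin":-1,"grip":0},{"spin":-1,"grip":0},{"spin":-1,"grip":0},{"spin":-1,"grip":0},{"spin":-1,"grip":0},{"spin":-1,"grip":0},{"spin":-1,"grip":0},{"spin":-1,"grip":0},{"spin":-1,"grip":0},{"spin":-1,"grip":0},{"spin":-1,"grip":0},{"spin":-1,"grip":0}]'; python3 -c "
from bench import sensors
s=sensors.observe();print(s['joint_positions'],s['position'],s['orientation'])"
```

```text
[ 1.13832171  0.60006592 -0.00256825  1.60002282  0.00175908  0.94289304
 -0.07979808] [ 252.40234401 -679.21284815  230.49757163] [-3.14020799e+00  8.24744925e-05  3.55831538e-01]$[0]: bad value
```

```bash
python3 -m handwheel '[{"grip":0,"x":0.288,"y":-0.23,"z":0,"spin":0}]' 40
```

```text
time: 0.22
position: [277.7, -634.6, 230.3]
orientation: [3.141, 0.002, 0.35]
force: [2.3, 0.0, 0.2]
finger_gap: 85.4
gripper_force: 0.0
```

All five keys are required in every row.

```bash
python3 -m handwheel '[{"grip":0,"x":0.288,"y":-0.23,"z":0,"spin":0},{"grip":0,"x":0.288,"y":-0.23,"z":0,"spin":0},{"grip":0,"x":0.288,"y":-0.23,"z":0,"spin":0},{"grip":0,"x":0.288,"y":-0.23,"z":0,"spin":0},{"grip":0,"x":0.288,"y":-0.23,"z":0,"spin":0},{"grip":0,"x":0.288,"y":-0.23,"z":0,"spin":0},{"grip":0,"x":0.288,"y":-0.23,"z":0,"spin":0},{"grip":0,"x":0.157,"y":-0.302,"z":0,"spin":0},{"grip":0,"x":0.157,"y":-0.302,"z":0,"spin":0},{"grip":0,"x":0.157,"y":-0.302,"z":0,"spin":0},{"grip":0,"x":0.157,"y":-0.302,"z":0,"spin":0},{"grip":0,"x":0.157,"y":-0.302,"z":0,"spin":0},{"grip":0,"x":0.157,"y":-0.302,"z":0,"spin":0},{"grip":0,"x":0.157,"y":-0.302,"z":0,"spin":0},{"grip":0,"x":0.157,"y":-0.302,"z":0,"spin":0},{"grip":0,"x":0.157,"y":-0.302,"z":0,"spin":0},{"grip":0,"x":0.157,"y":-0.302,"z":0,"spin":0}]' && python3 -m handwheel '[{"grip":0,"x":0,"y":0,"z":0,"spin":-1},{"grip":0,"x":0,"y":0,"z":0,"spin":-1},{"grip":0,"x":0,"y":0,"z":0,"spin":-1},{"grip":0,"x":0,"y":0,"z":0,"spin":-1},{"grip":0,"x":0,"y":0,"z":0,"spin":-1},{"grip":0,"x":0,"y":0,"z":0,"spin":-1},{"grip":0,"x":0,"y":0,"z":0,"spin":-1},{"grip":0,"x":0,"y":0,"z":0,"spin":-1},{"grip":0,"x":0,"y":0,"z":0,"spin":-1},{"grip":0,"x":0,"y":0,"z":0,"spin":-1},{"grip":0,"x":0,"y":0,"z":0,"spin":-1},{"grip":0,"x":0,"y":0,"z":0,"spin":-1},{"grip":0,"x":0,"y":0,"z":0,"spin":-1},{"grip":0,"x":0,"y":0,"z":0,"spin":-1},{"grip":0,"x":0,"y":0,"z":0,"spin":-1},{"grip":0,"x":0,"y":0,"z":0,"spin":-1},{"grip":0,"x":0,"y":0,"z":0,"spin":-1},{"grip":0,"x":0,"y":0,"z":0,"spin":-1},{"grip":0,"x":0,"y":0,"z":0,"spin":-1},{"grip":0,"x":0,"y":0,"z":0,"spin":-1}]'; python3 -c "
from bench import sensors
s=sensors.observe();print(s['joint_positions'],s['position'],s['orientation'])"
```

```text
time: 2.35
position: [543.2, 207.7, 231.1]
orientation: [3.141, 0.0, 0.356]
force: [0.0, 0.1, -0.2]
finger_gap: 85.3
gripper_force: 0.0
time: 4.85
position: [543.1, 206.0, 230.9]
orientation: [-3.141, -0.0, 2.104]
force: [-0.6, -0.0, 0.9]
finger_gap: 85.2
gripper_force: 0.0
[-0.06014564  0.48061078 -0.57126325  1.91108431  0.33990895  0.84720066
 -0.2751941 ] [543.10581423 205.98793013 230.94612571] [-3.14090742e+00 -8.66709095e-05  2.10393680e+00]
```

```bash
python3 -m handwheel '[{"grip":0,"x":0,"y":0,"z":0.243,"spin":0},{"grip":0,"x":0,"y":0,"z":0.243,"spin":0},{"grip":0,"x":0,"y":0,"z":0.243,"spin":0},{"grip":0,"x":0,"y":0,"z":0.163,"spin":0},{"grip":0,"x":0,"y":0,"z":0.08,"spin":0},{"grip":0,"x":0,"y":0,"z":0,"spin":0}]' && python3 -m handwheel '[{"grip":1,"x":0,"y":0,"z":0,"spin":0},{"grip":1,"x":0,"y":0,"z":0,"spin":0},{"grip":1,"x":0,"y":0,"z":0,"spin":0},{"grip":1,"x":0,"y":0,"z":0,"spin":0},{"grip":1,"x":0,"y":0,"z":0,"spin":0},{"grip":1,"x":0,"y":0,"z":0,"spin":0},{"grip":1,"x":0,"y":0,"z":0,"spin":0},{"grip":1,"x":0,"y":0,"z":0,"spin":0}]' 50; python3 - <<'E'
from bench import sensors,grab_frame
import cv2,numpy as np
s=sensors.observe();print(s['force'],s['torque'])
t=grab_frame("top")[195:295,150:290,::-1];a=grab_frame("side")[215:335,215:345,::-1]
f=lambda a:cv2.convertScaleAbs(cv2.resize(a,(400,400),interpolation=cv2.INTER_CUBIC),alpha=1.6)
cv2.imwrite("pics/grasp.png",np.hstack([f(t),f(a)]))
E
```

```text
time: 5.6
position: [543.0, 206.2, 85.0]
orientation: [-3.14, -0.0, 2.101]
force: [0.3, -0.2, 0.6]
finger_gap: 85.3
gripper_force: 0.0
time: 6.6
position: [543.5, 206.2, 85.7]
orientation: [3.141, 0.0, 2.101]
force: [-1.4, -0.8, 6.9]
finger_gap: 49.8
gripper_force: 52.5
[-1.42543642 -0.83014201  6.87113839] [-0.15574852  0.16653006 -0.04036888]
```

View pics/grasp.png

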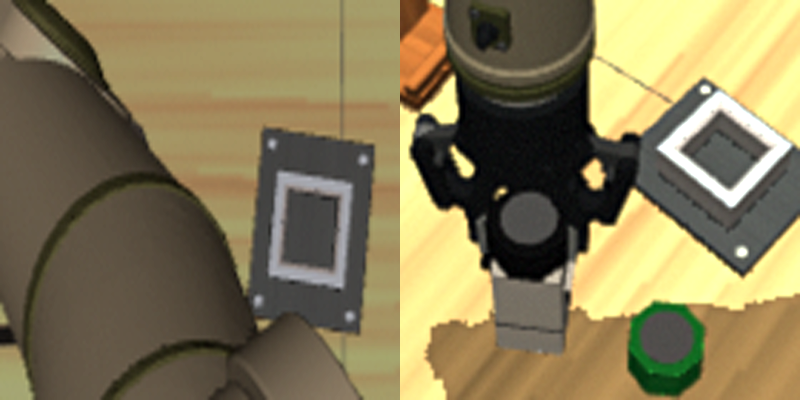

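The grasp is clean: the gap is 49.8 mm, so it's flat on flat, with the cap at (530,220) between the fingers and the column upright. Next I'll lift, square it to the stand and carry it over.

```bash
python3 -m handwheel '[{"grip":1,"x":0,"y":0,"z":-0.05,"spin":0},{"grip":1,"x":0,"y":0,"z":-0.1,"spin":0},{"grip":1,"x":0,"y":0,"z":-0.15,"spin":0},{"grip":1,"x":0,"y":0,"z":-0.15,"spin":0},{"grip":1,"x":0,"y":0,"z":-0.05,"spin":0},{"grip":1,"x":0,"y":0,"z":0,"spin":0.5},{"grip":1,"x":0,"y":0,"z":0,"spin":0.75},{"grip":1,"x":0,"y":0,"z":0,"spin":1},{"grip":1,"x":0,"y":0,"z":0,"spin":1},{"grip":1,"x":0,"y":0,"z":0,"spin":1},{"grip":1,"x":0,"y":0,"z":0,"spin":1},{"grip":1,"x":0,"y":0,"z":0,"spin":1},{"grip":1,"x":0,"y":0,"z":0,"spin":0.75},{"grip":1,"x":0,"y":0,"z":0,"spin":0.5}]' 60 && python3 -m handwheel '[{"grip":1,"x":-0.074,"y":-0.009,"z":0,"spin":0},{"grip":1,"x":-0.148,"y":-0.0183,"z":0,"spin":0},{"grip":1,"x":-0.148,"y":-0.0183,"z":0,"spin":0},{"grip":1,"x":-0.148,"y":-0.0183,"z":0,"spin":0},{"grip":1,"x":-0.148,"y":-0.0183,"z":0,"spin":0},{"grip":1,"x":-0.148,"y":-0.0183,"z":0,"spin":0},{"grip":1,"x":-0.148,"y":-0.0183,"z":0,"spin":0},{"grip":1,"x":-0.148,"y":-0.0183,"z":0,"spin":0},{"grip":1,"x":-0.074,"y":-0.009,"z":0,"spin":0},{"grip":1,"x":0,"y":0,"z":0,"spin":0},{"grip":1,"x":0,"y":0,"z":0,"spin":0}]'; python3 - <<'E'
from bench import sensors,grab_frame
import cv2,numpy as np
s=sensors.observe();print(s['position'],s['orientation'],s['force'],s['torque'],s['joint_positions'])
im=grab_frame("side")[:,:,::-1];cv2.imwrite("pics/side1.png",im)
cv2.imwrite("pics/over.png",cv2.convertScaleAbs(cv2.resize(im[190:310,240:400],(800,600),interpolation=cv2.INTER_CUBIC),alpha=1.6))
E
```

```text
time: 8.45
position: [542.8, 206.0, 159.6]
orientation: [-3.14, 0.001, 1.444]
force: [0.3, 0.8, -4.4]
finger_gap: 49.3
gripper_force: 63.8
time: 9.82
position: [499.9, 33.3, 160.6]
orientation: [3.141, -0.001, 1.447]
force: [0.1, 0.2, -3.5]
finger_gap: 49.3
gripper_force: 63.7
[499.94113906  33.34841126 160.61256629] [ 3.14095593e+00 -7.45122139e-04  1.44719555e+00] [ 0.08544788  0.15233178 -3.5190233 ] [ 0.01665471 -0.06215421 -0.02631086] [ 0.07909437  0.45771543 -0.35375089  2.15880818  0.28770329  0.56789868
 -0.60874293]
```

View pics/over.png

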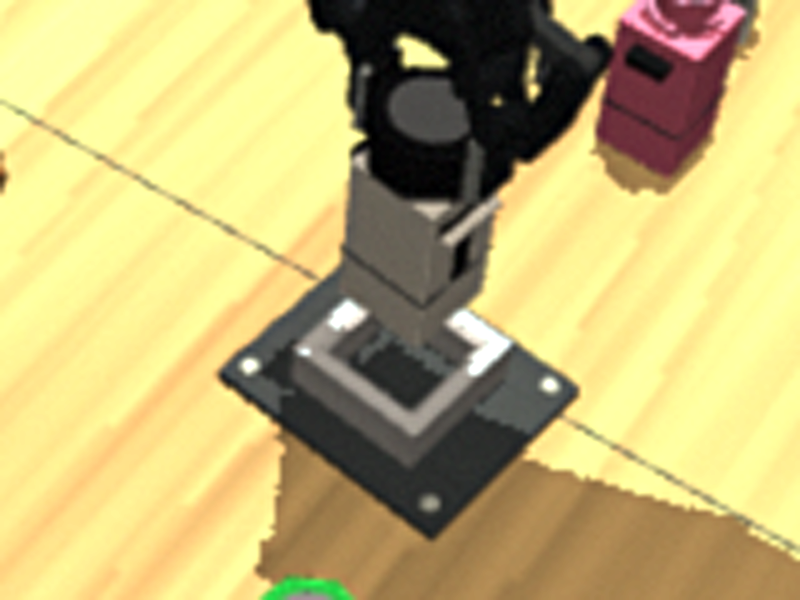

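The dispenser hangs upright over the well. Its bottom corners are at crop (343,300), (420,345) and (483,288). I'll check the alignment from those.

```bash
python3 - <<'E'
from h import *
S=lambda p:(240+(p[0]+.5)/5-.5,190+(p[1]+.5)/5-.5)
L,F,R=[plane("side",S(p),75)for p in((343,300),(420,345),(483,288))]
print(L,F,R,(L+R)/2)
for a,b in((L,F),(F,R)):print(mod(np.degrees(np.arctan2(*(b-a)[1::-1])),90),np.linalg.norm(a-b))
C=[plane("side",S(p),32.5)for p in((293,350),(412,430),(510,342))];print((C[0]+C[2])/2,[mod(np.degrees(np.arctan2(*(b-a)[1::-1])),90) for a,b in zip(C,C[1:])])
E
```

```text
[518.79378471  56.76151971  75.        ] [478.62831719  57.50231729  75.        ] [472.8563485   14.51256652  75.        ] [495.82506661  35.63704311  75.        ]
-1.0566231575684526 40.172298441372554
-7.647019389933874 43.37550338196047
[499.06019968  33.6664274   32.5       ] [np.float64(-4.205707579949291), np.float64(-8.681471627608232)]
```

```bash
python3 -m handwheel '[{"grip":1,"x":0,"y":0,"z":0.08,"spin":0},{"grip":1,"x":0,"y":0,"z":0.1,"spin":0},{"grip":1,"x":0,"y":0,"z":0.08,"spin":0},{"grip":1,"x":0,"y":0,"z":0.03,"spin":0},{"grip":1,"x":0,"y":0,"z":0.02,"spin":0},{"grip":1,"x":0,"y":0,"z":0,"spin":0}]' && python3 -m handwheel '[{"grip":1,"x":0,"y":0,"z":0.02,"spin":0},{"grip":1,"x":0,"y":0,"z":0.02,"spin":0},{"grip":1,"x":0,"y":0,"z":0,"spin":0}]'
```

```text
time: 10.62
position: [499.8, 32.7, 113.9]
orientation: [3.141, -0.0, 1.447]
force: [0.5, -0.2, -5.1]
finger_gap: 48.9
gripper_force: 64.9
time: 11.0
position: [499.6, 32.6, 107.8]
orientation: [-3.141, 0.0, 1.447]
force: [2.4, -0.4, -5.6]
finger_gap: 48.9
gripper_force: 64.8
```

```bash
python3 -m handwheel '[{"grip":1,"x":0,"y":0,"z":0.03,"spin":0},{"grip":1,"x":0,"y":0,"z":0.03,"spin":0},{"grip":1,"x":0,"y":0,"z":0.02,"spin":0},{"grip":1,"x":0,"y":0,"z":0,"spin":0}]' && python3 -m handwheel '[{"grip":1,"x":0,"y":0,"z":0.01,"spin":0},{"grip":1,"x":0,"y":0,"z":0.01,"spin":0},{"grip":1,"x":0,"y":0,"z":0,"spin":0}]'
```

```text
time: 11.5
position: [499.4, 32.6, 95.6]
orientation: [-3.141, 0.0, 1.447]
force: [1.6, -0.2, -5.3]
finger_gap: 49.6
gripper_force: 64.8
time: 11.88
position: [499.8, 32.6, 93.4]
orientation: [3.141, 0.0, 1.446]
force: [1.9, -0.9, 4.4]
finger_gap: 49.2
gripper_force: 66.0
```

```bash
python3 -m handwheel '[{"grip":1,"x":0,"y":0,"z":0.007,"spin":0},{"grip":1,"x":0,"y":0,"z":0,"spin":0}]' && python3 -m handwheel '[{"grip":1,"x":0,"y":0,"z":0,"spin":-0.5},{"grip":1,"x":0,"y":0,"z":0,"spin":-0.5},{"grip":1,"x":0,"y":0,"z":0,"spin":-0.5}]'; P='from bench import sensors
s=sensors.observe();print(s["torque"],s["force"],s["orientation"][2])'; python3 -c "$P"; python3 -m handwheel '[{"grip":1,"x":0,"y":0,"z":0,"spin":-0.5},{"grip":1,"x":0,"y":0,"z":0,"spin":0}]'; python3 -c "$P"
```

```text
time: 12.12
position: [499.9, 32.6, 93.2]
orientation: [3.14, 0.0, 1.446]
force: [-1.1, -0.9, 16.7]
finger_gap: 49.5
gripper_force: 67.4
time: 12.5
position: [500.2, 32.7, 93.2]
orientation: [3.14, 0.0, 1.578]
force: [-1.9, -1.3, 15.7]
finger_gap: 49.3
gripper_force: 67.6
[-0.12906569  0.08161878 -0.18124318] [-1.90688175 -1.28655772 15.69715597] 1.578276360086016
time: 12.75
position: [500.1, 32.7, 93.2]
orientation: [3.14, 0.0, 1.622]
force: [-1.6, -0.1, 15.8]
finger_gap: 49.1
gripper_force: 66.9
[-0.15249146  0.08035431  0.11600883] [-1.58929203 -0.05402285 15.83641944] 1.6217579919970473
```

```bash
P='from bench import sensors
s=sensors.observe();print(s["torque"],s["orientation"][2])'; for i in 1; do python3 -m handwheel '[{"grip":1,"x":0,"y":0,"z":0,"spin":-0.5},{"grip":1,"x":0,"y":0,"z":0,"spin":-0.5}]'|grep pos; python3 -c "$P"; done;  python3 -m handwheel '[{"grip":1,"x":0,"y":0,"z":0,"spin":-0.5},{"grip":1,"x":0,"y":0,"z":0,"spin":-0.5}]'; python3 -c "$P"
```

```text
position: [500.1, 32.7, 93.2]
[-0.06330886  0.21119537 -0.13236376] 1.7093263633568827
time: 13.25
position: [500.2, 32.8, 93.2]
orientation: [3.139, 0.001, 1.797]
force: [-0.9, -0.7, 16.1]
finger_gap: 49.4
gripper_force: 67.5
[-0.01809459  0.06140665 -0.15891128] 1.796673977261829
```

```bash
P='from bench import sensors
s=sensors.observe();print(s["torque"],s["orientation"][2],s["joint_positions"][6])'; python3 -m handwheel '[{"grip":1,"x":0,"y":0,"z":-0.003,"spin":-0.6},{"grip":1,"x":0,"y":0,"z":-0.003,"spin":-0.6},{"grip":1,"x":0,"y":0,"z":-0.003,"spin":-0.6},{"grip":1,"x":0,"y":0,"z":-0.003,"spin":-0.6}]'; python3 -c "$P";  python3 -m handwheel '[{"grip":1,"x":0,"y":0,"z":-0.002,"spin":-0.6},{"grip":1,"x":0,"y":0,"z":-0.002,"spin":-0.6},{"grip":1,"x":0,"y":0,"z":-0.002,"spin":-0.6},{"grip":1,"x":0,"y":0,"z":-0.002,"spin":-0.6}]'; python3 -c "$P"
```

```text
time: 13.75
position: [499.5, 32.6, 93.9]
orientation: [-3.142, 0.0, 2.008]
force: [0.4, -0.1, 4.7]
finger_gap: 49.5
gripper_force: 66.1
[-0.00988669 -0.12886649 -0.01937309] 2.0081393859076813 -0.30241886769730075
time: 14.25
position: [499.3, 32.6, 94.8]
orientation: [-3.141, -0.0, 2.218]
force: [-0.1, 0.2, 4.5]
finger_gap: 48.9
gripper_force: 66.0
[-0.0430306  -0.03325379 -0.02065881] 2.2178947935784326 -0.15064236748728033
```

```bash
P='from bench import sensors
s=sensors.observe();print(s["torque"],s["orientation"][2],s["joint_positions"][6])'; python3 -m handwheel '[{"grip":1,"x":0,"y":0,"z":-0.002,"spin":-0.6},{"grip":1,"x":0,"y":0,"z":-0.002,"spin":-0.6},{"grip":1,"x":0,"y":0,"z":-0.002,"spin":-0.6},{"grip":1,"x":0,"y":0,"z":-0.002,"spin":-0.6},{"grip":1,"x":0,"y":0,"z":-0.002,"spin":-0.6},{"grip":1,"x":0,"y":0,"z":-0.002,"spin":-0.6}]'; python3 -c "$P";  python3 -m handwheel '[{"grip":1,"x":0,"y":0,"z":-0.002,"spin":-0.6},{"grip":1,"x":0,"y":0,"z":-0.002,"spin":-0.6},{"grip":1,"x":0,"y":0,"z":-0.002,"spin":-0.6},{"grip":1,"x":0,"y":0,"z":-0.002,"spin":-0.6},{"grip":1,"x":0,"y":0,"z":-0.002,"spin":-0.6},{"grip":1,"x":0,"y":0,"z":-0.002,"spin":-0.6}]'; python3 -c "$P"
```

```text
time: 15.0
position: [499.2, 32.4, 96.4]
orientation: [-3.141, -0.001, 2.532]
force: [0.4, -0.5, 1.7]
finger_gap: 49.5
gripper_force: 65.9
[-0.07796463 -0.0468876   0.00131743] 2.531916788891495 0.08461734786613459
time: 15.75
position: [499.1, 32.5, 98.1]
orientation: [-3.141, -0.001, 2.846]
force: [-0.7, 0.1, 0.8]
finger_gap: 49.4
gripper_force: 65.7
[-0.02443908 -0.08876097 -0.03728321] 2.8462154424184503 0.32884135542301396
```

```bash
python3 -m handwheel '[{"grip":1,"x":0,"y":0,"z":-0.01,"spin":0},{"grip":1,"x":0,"y":0,"z":-0.02,"spin":0},{"grip":1,"x":0,"y":0,"z":0,"spin":0}]'
```

```text
time: 16.12
position: [499.5, 32.6, 103.2]
orientation: [-3.142, 0.0, 2.843]
force: [-0.5, 0.2, -0.3]
finger_gap: 49.3
gripper_force: 65.5
```

```bash
python3 -m handwheel '[{"grip":1,"x":0,"y":0,"z":-0.04,"spin":0},{"grip":1,"x":0,"y":0,"z":-0.08,"spin":0},{"grip":1,"x":0,"y":0,"z":-0.12,"spin":0},{"grip":1,"x":0,"y":0,"z":-0.16,"spin":0},{"grip":1,"x":0,"y":0,"z":-0.16,"spin":0},{"grip":1,"x":0,"y":0,"z":-0.08,"spin":0},{"grip":1,"x":0,"y":0,"z":-0.04,"spin":0},{"grip":1,"x":0,"y":0,"z":0,"spin":0},{"grip":1,"x":0,"y":0,"z":0,"spin":0}]'; python3 - <<'E'
from bench import grab_frame
import cv2
im=grab_frame("side")[:,:,::-1]
cv2.imwrite("pics/fin.png",cv2.convertScaleAbs(cv2.resize(im[150:330,200:440],(800,600),interpolation=cv2.INTER_CUBIC),alpha=1.6))
E
```

```text
time: 17.25
position: [499.2, 32.5, 204.4]
orientation: [-3.141, -0.001, 2.843]
force: [-0.2, -0.8, -1.5]
finger_gap: 49.2
gripper_force: 65.5
```

View pics/fin.png

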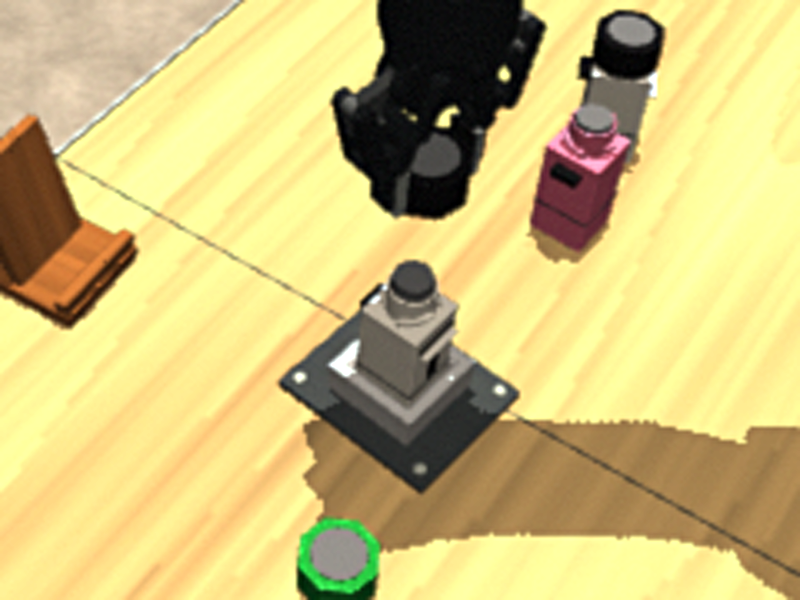

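The dispenser is seated upright in the well with its neck open at (412,280). The cap is upright in the gripper at (430,180), about 90 mm above the rim, and the other things in view haven't moved.

```bash
python3 -c "
from bench import order
print(order.hand_in())"
```

```text
the job is handed in; nothing more can be done
None
```

The job is handed in: the nearest dispenser is fully home in the stand's well, its cap came off counter-clockwise (an ordinary thread), and the gripper holds the cap upright about 90 mm above the open neck, at about 17 s on the robot's clock.

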